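Rolling pin out of its storage box

TASK

The rolling pin is longer than the opening of the wooden box it lies in, one end tucked under the narrow lid board. Slide it lengthwise back under the wide lid board until you feel it butt against the block there, then raise the freed end up through the opening while the other end is still under the wide board, pause a moment, and draw the pin out on the slant. Finish still holding it in the gripper, still and level, in line with the box and centred over its opening, at least 10 cm above the lid boards; leave the lemon, tomato, mug and glass where they are.

Things in the scene. Friction and masses are not known exactly. Their poses are not given: they have to be found in the camera images.
- pin_box: Low box of pale wood, fixed. Origin: centre of its underside, on the worktop. x runs lengthwise, from the wide-lid end (-x, robot's left) to the narrow-lid end (+x, right); y across, z up. Outside 393 (x) x 150 (y) x 87 (z) mm; walls 8 thick, floor 6. Inner end walls at x = -188 and +188. The pin's axis lies over the centre line (y = 0), 42 above the worktop.
- opening (a point): Centre of the opening in the box's top, at lid-board top level (87 mm), axes as the box. The opening is 244 long (box x = -96 to 148) and 134 wide, 52 mm free on each side of the pin. Two fixed lid boards, 7 thick (z = 80 to 87), cover the rest over the full width: the wide one from x = -196 to -96, the narrow one from x = 148 to 196.
- wide_lid_edge (a point): Middle of the lower edge of the wide lid board, 80 mm above the worktop (box x = -96). On the way out the slanting pin must pass below this edge and above the narrow lid board: with end a near the end block, a slant of 15 to 24 degrees fits.
- saddle (a point): Top of one of the two wooden saddles in the box that carry the pin: 16 thick (in x), 48 wide, up to 31 mm above the worktop, at box x = -68 (this one) and x = 112.
- end_block: Wooden stop block hidden under the wide lid board, fixed, 12 thick, 110 wide, top at 66 mm. Origin: on the face the pin butts against, at worktop level, on the centre line; axes as the box. The face is at box x = -167 to -176, different each time: to be felt. With the pin against it, end b is 15 to 24 mm clear of the narrow lid board.
- pin_center (a point): Middle of the rolling pin (on its axis, centre of mass): plain medium-brown wooden cylinder, 300 long, 30 in diameter, 0.14 to 0.28 kg, loose on the saddles along the box. x runs along the pin towards end b. At the start at box x = 18 to 32 mm, with end b 20 to 34 mm under the narrow lid board. Axis 42 mm above the worktop.
- pin_end_a (a point): Centre of the pin's end face towards the wide lid board, 150 mm from the middle. Under the wide lid at the start.
- pin_end_b (a point): Centre of the pin's other end face, 150 mm from the middle, under the narrow lid board at the start. The end to be raised.
- lemon: Lemon, 71 x 53 x 51 mm, loose behind the box. Origin: centre of its underside. Leave alone.
- tomato: Tomato, 75 mm across, 79 high, loose behind the box. Origin: centre of its underside. Leave alone.
- mug: White mug of coffee, 82 across and 114 over the handle, 101 high, to the left. Origin: centre of its underside. Leave alone.
- glass: Drinking glass, 80 across, 91 high, to the left. Origin: centre of its underside. Leave alone.
- rolling_pin: The rolling pin as a whole; origin and axes as pin_center.

How it is judged (in metres and radians):
On the way, in this order (a step that is already met when the one before it is completed fails the run):
1. the pin, in the fingers, pressed back against the hidden end block (over 0.5 N) (contact force between rolling_pin and end_block above 0.5 N and contact force between rolling_pin and the fingers above 1 N).
2. pin on the slant through the opening: end b raised over the lid boards, end a still under the wide lid board (z of pin_end_b in the frame of pin_box above 0.105 m and z of pin_end_a in the frame of pin_box below 0.08 m and x of pin_end_a in the frame of pin_box between -0.19 and -0.096 m), for 0.2 s.
At the end, for the whole second after the job is handed in: Pin held in the fingers, at rest, off the box: middle above 0.18 m, both ends above 0.165 m, level and in line with the box within 0.2 rad, middle within 40 mm lengthwise and 20 mm across of the opening's centre; lemon, tomato, mug and glass within 4 cm of their starts (height (world z) of each of pin_end_a, pin_end_b above 0.165 m and height (world z) of pin_center above 0.18 m and angle between pin_center's own x axis and vertical between 1.3708 and 1.7708 rad and x of pin_center in the frame of opening between -0.04 and 0.04 m and y of pin_center in the frame of opening between -0.02 and 0.02 m and angle between the x axis of pin_center and the x axis of pin_box, either way round below 0.2 rad and contact force between rolling_pin and the fingers above 1 N and contact force between rolling_pin and pin_box below 0.1 N and linear speed of rolling_pin below 0.03 m/s and angular speed of rolling_pin below 0.2 rad/s and distance of each of lemon, tomato, mug, glass from where it was at the start of the episode below 0.04 m); the arm keeps its last pose, push and grip.
It fails at once if the lemon moved by more than 4 cm (distance of lemon from where it was at the start of the episode above 0.04 m).
It fails at once if the tomato moved by more than 4 cm (distance of tomato from where it was at the start of the episode above 0.04 m).
It fails at once if the white mug moved by more than 4 cm (distance of mug from where it was at the start of the episode above 0.04 m).
It fails at once if the drinking glass moved by more than 4 cm (distance of glass from where it was at the start of the episode above 0.04 m).
It also fails if it takes over 56 s, if anything falls off the work surface, if the arm or the gripper's body presses on something with over 40 N, if the wrist force passes 120 N, or if a joint passes its speed limit or range.

ROBOT

A 7-joint arm with a two-finger parallel gripper is mounted at the origin on a cart in front of the work surface, level with it; the furniture and walls round the work are solid. World frame = base frame: x ahead of the robot, y to its left, z up, the work surface at z = 0. Lengths are in mm, angles in rad, forces in N, time in s.
With the tool pointing down it reaches from about 425 to 950 mm from the base axis. Payload 4.7 kg.
Tool frame: the origin (TCP) lies midway between the tips of the shut fingers; the grasp point (between the pads) lies 19 mm behind it (bot.pinch_z is the distance from the TCP to the grasp point, in mm); z points along the fingers, y is the line along which they close (so a half turn about z gives the same grasp; the last joint's range is limited). The gripper opens to 85 mm and grips with 20 to 120 N. Pads are 22 mm wide; open, the fingers measure 114 mm over their backs; the gripper's body (76 mm by 85 mm) begins 54 mm behind the grasp point. The pads swing forward as they close: fully open they stand 13 mm farther back than shut.
Start: joints at [-1.21, 0.469, -0.049, 1.532, 0.024, 1.141, -0.082], TCP at [256.464, 624.399, 231.335] pointing down, gripper open.
Joint ranges: [-2.59, 2.59], [-0.33, 1.99], [-1.39, 1.29], [0.1, 2.45], [-1.04, 4.18], [0.21, 1.99], [-2.66, 2.66]. Speed limits (rad/s): [2.57, 2.57, 3.14, 3.14, 3.14, 3.14, 3.14].

INTERFACE

Orientations are given as a unit quaternion [x, y, z, w].
In Python, from cell import bot, grab_frame gives the robot as it stands.
- The arm moves only by the tool send_rows, never from a script. Its argument "increments" is a list of rows, each a list of 3 entries, a list of its own where there are three numbers: the shift along the world's x, y, z in mm, then the turn about the world's z in degrees, then the opening, from 0 (shut) to 1 (fully open). In form: [[[x, y, z], spin, grip], ...]. A call has 1 to 10 rows; each row is the pose to reach, as a shift and turn from the pose commanded when the call began; what a row does not reach only later rows make up. A row lasts 1/12 s, in which the tool goes at most 41.7 mm and 7.16 degrees, less where a joint would pass 70% of its speed; a pose out of reach is approached as far as the arm can. A call with a gripper value outside its range is refused whole. The fingers move at their own pace and stop on an object; "newtons" is the grip in N (left out, the last holds). Time passes only in rows, so rows that repeat a pose let the fingers close. It gives the time, the measured TCP pose, the force, the opening and the grip force at its end, in the units of the state.
- bot.observe(): the state, without advancing time (a new reading comes with each control period).
- grab_frame(name): name is "side" or "top"; returns a dict with "frame" (384x512x3 uint8, red, green, blue), "z_map" (384x512 float32, mm along the optical axis (not along the pixel's ray), 0 where there is no reading), "camera_matrix" (3x3 intrinsics, pixels), "world_to_cam" (4x4, takes a point from world to camera coordinates). Camera axes: x right, y up, looking along -z (the intrinsics and any distortion apply to the point x, -y, -z); pixel columns grow to the right and rows downward; lengths in mm; the calibration is good to about 2 mm. A picture is of the moment at which its call begins.
- bot.finish_job(): hands the job in; it is judged then, once.
The state is a dict: "t": time; "qpos": joint angles; "joint_velocities": joint speeds; "effort": joint torques, N m; "tool_pos": TCP position; "orientation": TCP orientation; "contact_force": force on the tool from outside, world axes, zero at the start; "ft_torque": the same for the moment, N m; "grip_width": opening from 0.0 (shut) to 1.0 (fully open); "grip_force": force on a finger pad.
Only numpy, scipy, OpenCV 4.12 (cv2) and the standard library are available. Lean on these libraries where they do the work, as an engineer would, in place of code of your own. Each camera call takes 0.05 s, during which the arm holds its last target. There are 200 camera calls.

## Working session

There is one attempt and no reset: what is moved stays moved. The work goes in short steps, Python scripts to look and compute and a tool call to move; the robot and the scene stay as the last step left them, time stands still between calls to the robot, and variables do not carry over. Pictures are saved under pics/ and viewed, at most 10 in all, crops included, and the job is handed in when it is done.

Besides the shell and the picture viewer there is one more tool, called as name([rows], argument=value, ...), one row to a line, values as JSON. send_rows: Moves the arm, as the interface text tells. Its arguments: {"type":"object","properties":{"increments":{"type":"array"},"newtons":{"type":"number"}},"required":["increments"]}

```bash
ls; mkdir -p pics
python3 - <<'E'
from cell import bot, grab_frame
import cv2,numpy as np
for n in("side","top"):
    f=grab_frame(n); np.savez(f"pics/{n}0.npz",**f)
    cv2.imwrite(f"pics/{n}0.png",f["frame"][:,:,::-1])
    print(n,f["camera_matrix"].round(1).tolist(),f["world_to_cam"].round(3).tolist())
print(bot.observe(),bot.pinch_z)
E
```

```text
pics
side [[389.7, 0.0, 257.3], [0.0, 389.7, 192.3], [0.0, 0.0, 1.0]] [[-0.999, 0.042, -0.013, 628.768], [-0.038, -0.662, 0.748, 31.25], [0.023, 0.748, 0.663, -1319.419], [0.0, 0.0, 0.0, 1.0]]
top [[350.6, 0.0, 259.8], [0.0, 350.6, 190.0], [0.0, 0.0, 1.0]] [[-0.011, -1.0, 0.007, 126.351], [0.987, -0.009, 0.158, -642.345], [-0.157, 0.008, 0.987, -1032.992], [0.0, 0.0, 0.0, 1.0]]
{'t': 0.1, 'qpos': array([-1.2099042 ,  0.46941027, -0.04863971,  1.53358542,  0.02409188,
        1.14098688, -0.08230876]), 'joint_velocities': array([-0.00051953, -0.0024383 ,  0.00086371, -0.00255603, -0.00203026,
       -0.00057057,  0.00070947]), 'effort': array([ 9.06712921e-04, -5.11515212e+01, -4.66274517e-02, -2.38390088e+01,
        1.08250394e-02,  4.42946781e-03,  6.09951428e-06]), 'tool_pos': array([256.25677167, 623.89467192, 230.32849663]), 'orientation': array([ 1.93636508e-01,  9.81072927e-01, -8.88532612e-04, -1.57632858e-04]), 'contact_force': array([-0.09797476, -0.48456912,  0.0054241 ]), 'ft_torque': array([-0.02519101, -0.02529471, -0.03768523]), 'grip_force': 0.0, 'grip_width': 1.0003148374413162} 18.700000000000003
```

View pics/top0.png

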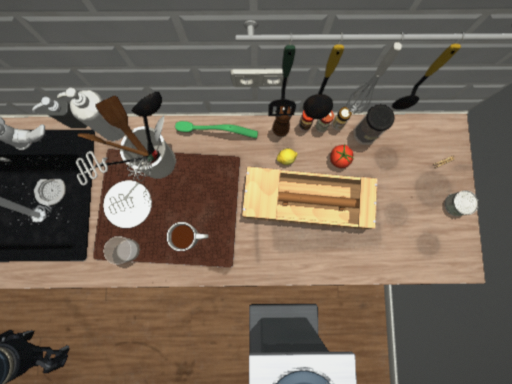

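View pics/side0.png

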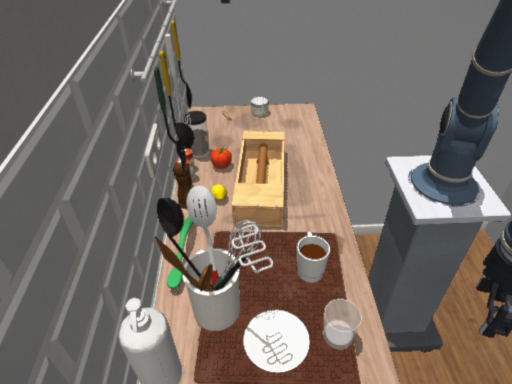

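Top view: the box spans cols 245–377, rows 168–228 (wide lid to the left), with the pin at about cols 278–358, row 198. The lemon is at (287,157), the tomato at (342,156), and the mug and glass are to the left. Next I measure the box pose from depth and rays.

```bash
cat > h.py <<'E'
import numpy as np,cv2
def world(f):
    K=f["camera_matrix"];z=f["z_map"];v,u=np.mgrid[:z.shape[0],:z.shape[1]]
    p=np.stack([(u-K[0,2])/K[0,0]*z,-(v-K[1,2])/K[1,1]*z,-z],-1)
    M=np.linalg.inv(f["world_to_cam"]);return p@M[:3,:3].T+M[:3,3]
def ray(f,u,v,h):
    K=f["camera_matrix"];M=np.linalg.inv(f["world_to_cam"])
    d=M[:3,:3]@np.array([(u-K[0,2])/K[0,0],-(v-K[1,2])/K[1,1],-1.]);o=M[:3,3]
    return o+d*(h-o[2])/d[2]
E
python3 - <<'E'
from h import *
for n,roi in(("top",(235,160,390,236)),("side",(225,125,295,230))):
    f=dict(np.load(f"pics/{n}0.npz"));P=world(f)
    R=np.zeros(P.shape[:2],bool);R[roi[1]:roi[3],roi[0]:roi[2]]=1
    m=R&(f["z_map"]>0)&(abs(P[...,2]-87)<8)
    c=max(cv2.findContours(m.astype(np.uint8),0,1)[0],key=cv2.contourArea)
    Q=np.array([ray(f,*p,87)[:2] for p in c[:,0,:].astype(float)],np.float32)
    print(n,np.median(P[m][:,2]),cv2.minAreaRect(Q),cv2.boxPoints(cv2.minAreaRect(Q)).round(0).tolist())
    # pin: brown
    hsv=cv2.cvtColor(f["frame"],cv2.COLOR_RGB2HSV)
    b=R&(P[...,2]>46)&(P[...,2]<66)&(hsv[...,2]<190)
    b=cv2.morphologyEx(b.astype(np.uint8),cv2.MORPH_OPEN,np.ones((3,3)))
    c=max(cv2.findContours(b,0,1)[0],key=cv2.contourArea)
    Q=np.array([ray(f,*p,45)[:2] for p in c[:,0,:].astype(float)],np.float32)
    print(" pin",cv2.boundingRect(c),cv2.minAreaRect(Q),cv2.boxPoints(cv2.minAreaRect(Q)).round(0).tolist())
    o=f["frame"].copy();o[m]=[0,255,255];o[b>0]=[255,0,255]
    r=o[roi[1]:roi[3],roi[0]:roi[2],::-1];cv2.imwrite(f"pics/{n}_m.png",cv2.resize(r,None,fx=4,fy=4,interpolation=0))
E
```

```text
top 87.40271635471413 ((619.43212890625, 17.268142700195312), (301.1082458496094, 150.19993591308594), 84.15047454833984) [[529.0, -125.0], [679.0, -140.0], [709.0, 159.0], [560.0, 175.0]]
 pin (278, 192, 81, 16) ((611.762939453125, -60.475006103515625), (248.46775817871094, 29.091018676757812), 84.09344482421875) [[585.0, -183.0], [613.0, -186.0], [639.0, 62.0], [610.0, 65.0]]
side 87.37721613619726 ((616.2678833007812, -23.24285888671875), (404.9022521972656, 149.55857849121094), 84.08800506591797) [[521.0, -217.0], [670.0, -232.0], [712.0, 170.0], [563.0, 186.0]]
 pin (257, 143, 10, 40) ((608.4902954101562, -98.47415161132812), (223.5073699951172, 28.77747344970703), 84.37638854980469) [[583.0, -208.0], [612.0, -211.0], [634.0, 11.0], [605.0, 14.0]]
```

View pics/top_m.png

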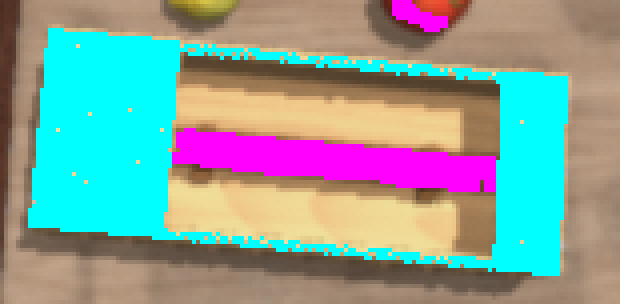

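The overlay shows both lid boards and the rims (cyan) and the pin (magenta), but the contour left out the narrow lid. I'll refit using all the lid pixels.

Run:
```python
from h import *
f=dict(np.load("pics/top0.npz"));P=world(f)
R=np.zeros(P.shape[:2],bool);R[160:236,235:390]=1
m=R&(abs(P[...,2]-87)<8)
n,l,s,c=cv2.connectedComponentsWithStats(cv2.morphologyEx(m.astype(np.uint8),cv2.MORPH_OPEN,np.ones((3,3))))
k=np.isin(l,[i for i in range(1,n) if s[i,4]>200]);v,u=np.nonzero(k)
Q=np.array([ray(f,a,b,87)[:2] for a,b in zip(u,v)],np.float32)
r=cv2.minAreaRect(Q);print(r,cv2.boxPoints(r).round(0).tolist())
th=np.deg2rad(r[2]);
if r[1][0]<r[1][1]: th+=np.pi/2
X=np.array([np.cos(th),np.sin(th)]);X*=-np.sign(X[1]);Y=np.array([-X[1],X[0]])
C=np.array(r[0])
for n,o in(("pin",[611.8,-60.5]),("pinside",[608.5,-98.5])):print(n,[(np.array(o)-C)@X,(np.array(o)-C)@Y])
q=(Q-C)@X; i=abs((Q-C)@Y)<50
print("lid edges",q[i&(q<0)].max(),q[i&(q>0)].min(),"X",X,"Y",Y,"yaw",np.degrees(np.arctan2(X[1],X[0])))
print("opening",C+26*X,"grasp x=84:",C+84*X)
```

```text
((614.6279296875, -28.16827392578125), (392.5743103027344, 150.3201141357422), 84.10791778564453) [[520.0, -216.0], [669.0, -231.0], [710.0, 159.0], [560.0, 175.0]]
pin [np.float64(32.45121931303994), np.float64(0.5060260395912661)]
pinside [np.float64(70.58922754650725), np.float64(1.124352801085215)]
lid edges -95.9519842519345 146.98031541600372 X [-0.10265508 -0.99471701] Y [ 0.99471701 -0.10265508] yaw -95.89208221435548
opening [611.9588977  -54.03091626] grasp x=84: [ 606.00490327 -111.72450299]
```

Box centre is (614.6, −28.2), its x axis has yaw −95.9°, and the pin middle sits at box x of about 30. The tool has to spin −73.6° and move by (+350, −736).

send_rows([
  [[17, -37, 0], -3.7, 1],
  [[35, -74, 0], -7.4, 1],
  [[52, -110, 0], -11, 1],
  [[70, -147, 0], -14.7, 1],
  [[87, -184, 0], -18.4, 1],
  [[105, -221, 0], -22.1, 1],
  [[122, -258, 0], -25.8, 1],
  [[140, -294, 0], -29.4, 1],
  [[157, -331, 0], -33.1, 1],
  [[175, -368, 0], -36.8, 0.8],
], newtons=25)

```text
t: 0.93
tool_pos: [431.6, 254.4, 231.2]
orientation: [0.495, 0.869, -0.0, -0.0]
contact_force: [0.3, 0.5, 0.9]
grip_width: 0.888
grip_force: 0.0
```

send_rows([
  [[17, -37, 0], -3.7, 0.8],
  [[35, -74, 0], -7.4, 0.8],
  [[52, -110, 0], -11, 0.8],
  [[70, -147, 0], -14.7, 0.8],
  [[87, -184, 0], -18.4, 0.8],
  [[105, -221, 0], -22.1, 0.8],
  [[122, -258, 0], -25.8, 0.8],
  [[140, -294, 0], -29.4, 0.8],
  [[157, -331, 0], -33.1, 0.8],
  [[175, -368, 0], -36.8, 0.8],
])

```text
t: 1.77
tool_pos: [606.7, -113.2, 231.0]
orientation: [0.744, 0.668, -0.0, -0.0]
contact_force: [0.9, 0.9, 0.8]
grip_width: 0.796
grip_force: 0.0
```

send_rows([
  [[0, 0, 0], 0, 0.7],
  [[0, 0, 0], 0, 0.7],
  [[0, 0, 0], 0, 0.7],
])

```text
t: 2.02
tool_pos: [606.0, -111.0, 230.6]
orientation: [0.743, 0.67, -0.0, -0.001]
contact_force: [0.4, 0.8, -0.2]
grip_width: 0.697
grip_force: 0.0
```

send_rows([
  [[0, 0, -35], 0, 0.7],
  [[0, 0, -70], 0, 0.7],
  [[0, 0, -100], 0, 0.7],
  [[0, 0, -125], 0, 0.7],
  [[0, 0, -145], 0, 0.7],
  [[0, 0, -163], 0, 0.7],
  [[0, 0, -180], 0, 0.7],
  [[0, 0, -194], 0, 0.7],
  [[0, 0, -208], 0, 0.7],
  [[0, 0, -208], 0, 0.7],
])

```text
t: 2.85
tool_pos: [604.6, -109.7, 20.7]
orientation: [0.742, 0.67, -0.001, -0.002]
contact_force: [-0.1, -0.7, -0.5]
grip_width: 0.697
grip_force: 0.0
```

send_rows([
  [[0, 0, 0], 0, 0.2],
  [[0, 0, 0], 0, 0.2],
  [[0, 0, 0], 0, 0.2],
  [[0, 0, 0], 0, 0.2],
  [[0, 0, 0], 0, 0.2],
  [[0, 0, 0], 0, 0.2],
  [[0, 0, 0], 0, 0.2],
  [[0, 0, 0], 0, 0.2],
])

```text
t: 3.52
tool_pos: [608.4, -111.8, 24.7]
orientation: [0.743, 0.67, 0.001, 0.002]
contact_force: [3.5, 0.7, 6.0]
grip_width: 0.342
grip_force: 26.6
```

Gripped at 0.34 opening. Now sliding back toward the block.

send_rows([
  [[2, 6, 2], 0, 0.2],
  [[3, 12, 2], 0, 0.2],
  [[4, 18, 2], 0, 0.2],
  [[4, 24, 2], 0, 0.2],
  [[5, 30, 2], 0, 0.2],
  [[5, 34, 2], 0, 0.2],
  [[6, 37, 2], 0, 0.2],
  [[6, 38, 2], 0, 0.2],
  [[6, 38, 2], 0, 0.2],
])

```text
t: 4.27
tool_pos: [612.2, -72.5, 25.0]
orientation: [0.742, 0.67, 0.0, -0.001]
contact_force: [1.9, -0.5, -0.0]
grip_width: 0.345
grip_force: 26.1
```

send_rows([
  [[0, 2, 0], 0, 0.2],
  [[0, 4, 0], 0, 0.2],
  [[0.5, 5, 0], 0, 0.2],
  [[0.5, 5, 0], 0, 0.2],
])

```text
t: 4.6
tool_pos: [612.4, -69.4, 25.2]
orientation: [0.743, 0.669, -0.001, -0.0]
contact_force: [0.3, -3.0, -1.0]
grip_width: 0.341
grip_force: 26.0
```

send_rows([
  [[0, 1.5, 0], 0, 0.2],
  [[0.3, 3, 0], 0, 0.2],
  [[0.3, 3, 0], 0, 0.2],
  [[0.3, 3, 0], 0, 0.2],
])

```text
t: 4.93
tool_pos: [612.3, -69.4, 25.2]
orientation: [0.743, 0.669, -0.002, 0.001]
contact_force: [0.5, -7.9, -1.2]
grip_width: 0.342
grip_force: 25.9
```

The block is felt at about 8 N, with no further travel. I'll back off slightly, reduce the grip to 20 N and raise end b.

send_rows([
  [[0, -4, 0], 0, 0.2],
  [[0, -6, 3], 0, 0.2],
  [[0, -6, 8], 0, 0.2],
  [[0, -6, 13], 0, 0.2],
  [[0, -5, 18], 0, 0.2],
  [[0, -4, 23], 0, 0.2],
  [[0, -3, 28], 0, 0.2],
  [[0, -2, 33], 0, 0.2],
  [[0, -1, 38], 0, 0.2],
  [[0, 0, 42], 0, 0.2],
], newtons=20)

```text
t: 5.77
tool_pos: [613.0, -67.4, 68.0]
orientation: [0.743, 0.669, -0.001, 0.001]
contact_force: [0.2, -5.9, -2.4]
grip_width: 0.338
grip_force: 25.6
```

```bash
cat > look.py <<'E'
import sys
from h import *
from cell import bot, grab_frame
o=bot.observe();print({k:np.round(o[k],2).tolist() for k in("t","tool_pos","contact_force","ft_torque","grip_width","grip_force")})
a=grab_frame("side");b=grab_frame("top")
np.savez("pics/side1.npz",**a)
A=cv2.resize(a["frame"][110:250,190:330],(560,560));B=cv2.resize(b["frame"][140:250,225:395][:,:,::-1],None,fx=1,fy=1)
cv2.imwrite(sys.argv[1],A[:,:,::-1])
cv2.imwrite(sys.argv[1].replace(".png","t.png"),cv2.resize(b["frame"][100:260,220:400][:,:,::-1],(630,560)))
E
python3 look.py pics/l1.png
```

```text
{'t': 5.77, 'tool_pos': [613.0, -67.41, 67.97], 'contact_force': [0.24, -5.89, -2.37], 'ft_torque': [-1.31, 0.12, -0.01], 'grip_width': 0.34, 'grip_force': 25.62}
```

View pics/l1.png

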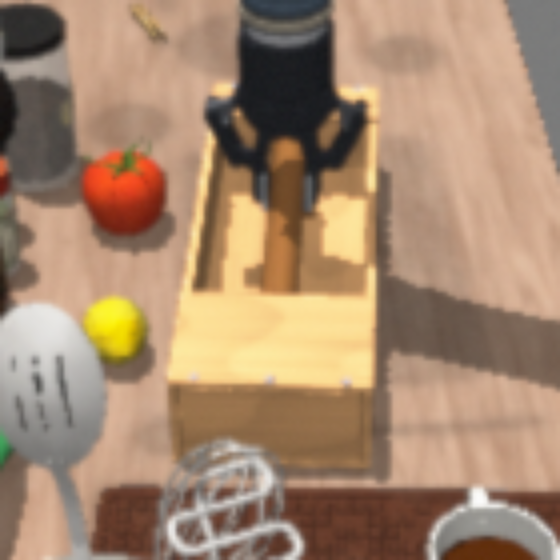

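The pin is slanting, with end b up by the gripper at crop (285,150) and the other end under the wide lid at (280,285). I'll measure the slant from depth and back off the block.

```bash
cat > slant.py <<'E'
from h import *
from cell import grab_frame
X=np.array([-.10266,-.99472]);Y=np.array([.99472,-.10266]);C=np.array([614.6,-28.2])
for n in("side","top"):
    f=grab_frame(n);P=world(f);hsv=cv2.cvtColor(f["frame"],cv2.COLOR_RGB2HSV)
    x=(P[...,:2]-C)@X;y=(P[...,:2]-C)@Y
    m=(abs(y)<22)&(x>-170)&(x<240)&(P[...,2]>35)&(hsv[...,1]>110)&(hsv[...,2]>50)&(hsv[...,2]<175)&(hsv[...,0]<18)&(f["z_map"]>0)
    # ridge: highest point per 5-mm bin
    b=np.round(x[m]/6);q=[(k*6,P[m][b==k][:,2].max(),np.median(y[m][b==k])) for k in np.unique(b) if (b==k).sum()>3]
    q=np.array(q);print(n,m.sum())
    if len(q)>3:
        l=cv2.fitLine(q[:,:2].astype(np.float32),cv2.DIST_HUBER,0,.01,.01).ravel()
        print(" slant",np.degrees(np.arctan(l[1]/l[0])),"ridge z at x=0",l[3]-l[2]*l[1]/l[0],q[::3].round(0).tolist())
E
python3 slant.py
```

```text
side 249
 slant 9.920213 ridge z at x=0 96.75499 [[-78.0, 84.0, -5.0], [-60.0, 84.0, -6.0], [-42.0, 89.0, -8.0], [-24.0, 92.0, -1.0], [-6.0, 98.0, -2.0], [12.0, 98.0, -2.0], [30.0, 147.0, -2.0], [48.0, 107.0, 3.0], [66.0, 106.0, -6.0], [84.0, 105.0, 6.0]]
top 361
 slant 9.631616 ridge z at x=0 97.23205 [[-90.0, 82.0, -4.0], [-72.0, 85.0, -4.0], [-54.0, 87.0, -4.0], [-36.0, 93.0, -5.0], [-18.0, 94.0, 2.0], [0.0, 214.0, -2.0], [18.0, 99.0, -2.0]]
```

Slant is about 10°, and the pin bears on the wide lid's edge because pad friction holds it. I'll raise it 21 mm more so the edge turns it to about 18°, ease down and pause.

send_rows([
  [[0, -2, 3], 0, 0.2],
  [[0, -2, 7], 0, 0.2],
  [[0, -2, 11], 0, 0.2],
  [[0, -2, 15], 0, 0.2],
  [[0, -2, 19], 0, 0.2],
  [[0, -2, 22], 0, 0.2],
  [[0, -2, 22], 0, 0.2],
  [[0, -2, 22], 0, 0.2],
  [[0, -2, 19], 0, 0.2],
  [[0, -2, 19], 0, 0.2],
])

```text
t: 6.8
tool_pos: [612.9, -67.5, 85.7]
orientation: [0.743, 0.67, -0.0, -0.0]
contact_force: [-0.1, -0.7, -2.1]
grip_width: 0.339
grip_force: 25.8
```

```bash
python3 slant.py; python3 look.py pics/l2.png
```

```text
side 289
 slant 18.653349 ridge z at x=0 109.01993 [[-78.0, 84.0, -10.0], [-60.0, 84.0, 10.0], [-42.0, 95.0, -5.0], [-24.0, 101.0, -6.0], [-6.0, 107.0, -3.0], [12.0, 113.0, 1.0], [30.0, 161.0, 2.0], [48.0, 125.0, -1.0], [66.0, 125.0, -3.0]]
top 425
 slant 39.348778 ridge z at x=0 134.68175 [[-90.0, 82.0, -4.0], [-72.0, 86.0, -2.0], [-54.0, 90.0, -2.0], [-36.0, 101.0, -1.0], [-18.0, 103.0, -3.0], [0.0, 235.0, -2.0], [18.0, 114.0, -3.0]]
{'t': 6.9, 'tool_pos': [612.98, -67.55, 85.92], 'contact_force': [-0.33, 0.64, -1.71], 'ft_torque': [-0.12, -0.02, 0.02], 'grip_width': 0.34, 'grip_force': 25.8}
```

View pics/l2.png

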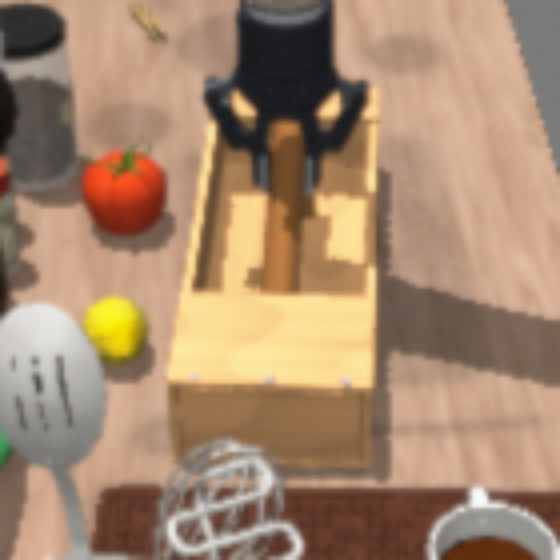

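Slant is about 18° with end b well up, about 3 mm clear of the lid edge, with residual forces of ~2 N. Drawing out along the slant.

send_rows([
  [[-0.5, -5, 1.5], 0, 0.2],
  [[-1.2, -13, 4], 0, 0.2],
  [[-2.2, -22, 6.5], 0, 0.2],
  [[-3.2, -32, 9.5], 0, 0.2],
  [[-4.2, -42, 12.5], 0, 0.2],
  [[-5.2, -52, 15.5], 0, 0.2],
  [[-6.2, -62, 18.5], 0, 0.2],
  [[-7.2, -72, 22], 0, 0.2],
  [[-8.2, -81, 25], 0, 0.2],
  [[-9, -88, 28], 0, 0.2],
])

```text
t: 7.83
tool_pos: [604.0, -157.3, 114.8]
orientation: [0.743, 0.669, -0.0, 0.0]
contact_force: [-0.3, 0.7, -1.5]
grip_width: 0.342
grip_force: 25.8
```

send_rows([
  [[0, 0, 1], 0, 0.2],
  [[0, 0, 8], 0, 0.2],
  [[0, 0, 18], 0, 0.2],
  [[0, 0, 32], 0, 0.2],
  [[0, 0, 46], 0, 0.2],
  [[0, 0, 60], 0, 0.2],
  [[0, 0, 70], 0, 0.2],
  [[0, 0, 75], 0, 0.2],
  [[0, 0, 75], 0, 0.2],
])

```text
t: 8.58
tool_pos: [605.1, -155.3, 190.9]
orientation: [0.742, 0.67, 0.001, 0.001]
contact_force: [-0.2, 0.1, -2.8]
grip_width: 0.338
grip_force: 25.9
```

```bash
python3 slant.py; python3 look.py pics/l3.png
```

```text
side 486
 slant 17.31017 ridge z at x=0 185.06105 [[-78.0, 158.0, 5.0], [-60.0, 168.0, -6.0], [-42.0, 171.0, -5.0], [-24.0, 176.0, -6.0], [-6.0, 184.0, -4.0], [12.0, 190.0, -6.0], [30.0, 195.0, -5.0], [48.0, 200.0, -4.0], [66.0, 207.0, -0.0], [84.0, 213.0, 7.0], [102.0, 218.0, 5.0], [120.0, 268.0, 3.0], [138.0, 229.0, 0.0], [156.0, 233.0, -7.0], [174.0, 236.0, -1.0], [192.0, 88.0, -11.0]]
top 792
 slant 17.3785 ridge z at x=0 185.5961 [[-78.0, 160.0, -5.0], [-60.0, 167.0, -3.0], [-42.0, 177.0, 2.0], [-24.0, 178.0, -3.0], [-6.0, 184.0, -2.0], [12.0, 189.0, -3.0], [30.0, 194.0, -1.0], [48.0, 201.0, -5.0], [66.0, 206.0, 0.0], [84.0, 210.0, -0.0], [102.0, 216.0, -3.0], [120.0, 224.0, 1.0]]
{'t': 8.68, 'tool_pos': [604.03, -155.11, 189.03], 'contact_force': [0.21, 0.76, -2.1], 'ft_torque': [-0.12, 0.04, 0.02], 'grip_width': 0.34, 'grip_force': 25.87}
```

View pics/l3.png

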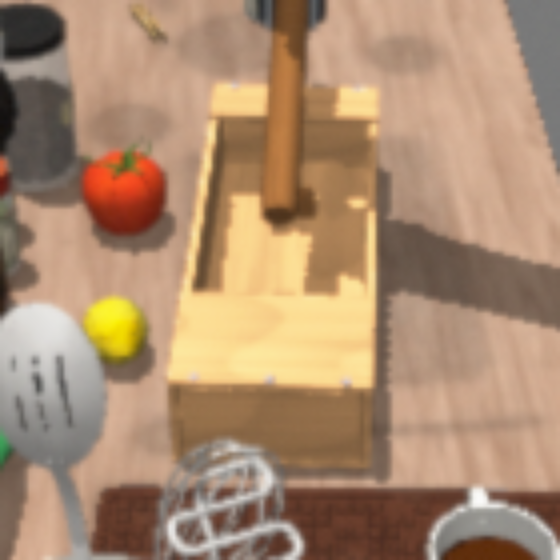

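The pin is free at a 17.3° slant, gripped about 63 mm from its middle. I'll level it by pressing it down onto the two lid boards with its middle over the opening, then grip harder and lift.

send_rows([
  [[1, 10, 0], 0, 0.2],
  [[2, 20, -5], 0, 0.2],
  [[3, 30, -15], 0, 0.2],
  [[4, 38, -27], 0, 0.2],
  [[4, 38, -40], 0, 0.2],
  [[4, 38, -48], 0, 0.2],
  [[4, 38, -56], 0, 0.2],
  [[4, 38, -64], 0, 0.2],
  [[4, 38, -70], 0, 0.2],
  [[4, 38, -76], 0, 0.2],
])

```text
t: 9.62
tool_pos: [608.3, -118.6, 112.9]
orientation: [0.743, 0.669, 0.0, 0.0]
contact_force: [-0.5, -1.7, 0.8]
grip_width: 0.341
grip_force: 25.6
```

send_rows([
  [[0, 0, -5], 0, 0.2],
  [[0, 0, -10], 0, 0.2],
  [[0, 0, -15], 0, 0.2],
  [[0, 0, -20], 0, 0.2],
  [[0, 0, -24], 0, 0.2],
  [[0, 0, -28], 0, 0.2],
  [[0, 0, -31], 0, 0.2],
  [[0, 0, -32], 0, 0.2],
  [[0, 0, -32], 0, 0.2],
])

```text
t: 10.37
tool_pos: [608.4, -117.6, 85.2]
orientation: [0.743, 0.67, 0.001, -0.001]
contact_force: [-8.7, 1.8, 25.4]
grip_width: 0.34
grip_force: 27.9
```

```bash
python3 slant.py; python3 look.py pics/l4.png
```

```text
side 371
 slant 0.55527174 ridge z at x=0 117.24197 [[-126.0, 115.0, -0.0], [-108.0, 116.0, -10.0], [-90.0, 113.0, -9.0], [-72.0, 116.0, 4.0], [-54.0, 116.0, -6.0], [-36.0, 120.0, -5.0], [-18.0, 116.0, -7.0], [0.0, 117.0, -6.0], [18.0, 118.0, -5.0], [36.0, 119.0, -1.0], [54.0, 119.0, -2.0], [72.0, 157.0, 4.0], [90.0, 118.0, 1.0], [108.0, 119.0, 3.0], [132.0, 117.0, -3.0]]
top 557
 slant 0.93340784 ridge z at x=0 118.823944 [[-120.0, 116.0, -4.0], [-102.0, 120.0, -7.0], [-84.0, 119.0, -6.0], [-66.0, 117.0, -9.0], [-48.0, 117.0, -8.0], [-30.0, 119.0, -6.0], [-12.0, 117.0, -5.0], [6.0, 118.0, -6.0], [24.0, 119.0, -4.0], [42.0, 121.0, -1.0], [60.0, 228.0, -4.0], [78.0, 120.0, -5.0]]
{'t': 10.47, 'tool_pos': [608.43, -117.55, 85.27], 'contact_force': [-9.18, 2.21, 25.24], 'ft_torque': [0.61, 2.05, 0.11], 'grip_width': 0.34, 'grip_force': 27.88}
```

The pin is level on both boards, with its middle near box x = 25. Tightening the grip and lifting.

send_rows([
  [[0, 0, 2], 0, 0.2],
  [[0, 0, 3], 0, 0.2],
  [[0, 0, 3], 0, 0.1],
  [[0, 0, 3], 0, 0.1],
  [[0, 0, 3], 0, 0.1],
  [[0, 0, 5], 0, 0.1],
  [[0, 0, 8], 0, 0.1],
  [[0, 0, 12], 0, 0.1],
  [[0, 0, 18], 0, 0.1],
  [[0, 0, 26], 0, 0.1],
], newtons=90)

```text
t: 11.4
tool_pos: [607.5, -117.3, 106.8]
orientation: [0.743, 0.67, -0.001, -0.001]
contact_force: [0.1, -0.2, -2.3]
grip_width: 0.329
grip_force: 88.7
```

send_rows([
  [[0, 0, 10], 0, 0.1],
  [[0, 0, 22], 0, 0.1],
  [[0, 0, 35], 0, 0.1],
  [[0, 0, 50], 0, 0.1],
  [[0, 0, 65], 0, 0.1],
  [[0, 0, 78], 0, 0.1],
  [[0, 0, 88], 0, 0.1],
  [[0, 0, 95], 0, 0.1],
  [[0, 0, 95], 0, 0.1],
  [[0, 0, 95], 0, 0.1],
])

```text
t: 12.23
tool_pos: [608.2, -117.5, 202.4]
orientation: [0.743, 0.67, 0.0, 0.0]
contact_force: [-0.2, -0.3, -2.7]
grip_width: 0.324
grip_force: 88.8
```

send_rows([
  [[0, 0, 0], 0, 0.1],
  [[0, 0, 0], 0, 0.1],
  [[0, 0, 0], 0, 0.1],
  [[0, 0, 0], 0, 0.1],
  [[0, 0, 0], 0, 0.1],
  [[0, 0, 0], 0, 0.1],
])

```text
t: 12.73
tool_pos: [608.2, -117.6, 202.1]
orientation: [0.743, 0.67, -0.0, -0.0]
contact_force: [0.2, 0.3, -2.8]
grip_width: 0.321
grip_force: 88.8
```

```bash
python3 slant.py; python3 look.py pics/l5.png
```

```text
side 439
 slant 1.9368147 ridge z at x=0 231.44713 [[-126.0, 226.0, 1.0], [-108.0, 229.0, -4.0], [-90.0, 230.0, -7.0], [-72.0, 231.0, -9.0], [-54.0, 230.0, 4.0], [-36.0, 229.0, -5.0], [-18.0, 230.0, -8.0], [6.0, 231.0, -5.0], [24.0, 232.0, -4.0], [42.0, 234.0, -2.0], [60.0, 234.0, 1.0], [78.0, 280.0, 2.0], [96.0, 235.0, 4.0], [114.0, 236.0, 2.0], [138.0, 236.0, 3.0], [186.0, 55.0, -8.0]]
top 623
 slant 2.308045 ridge z at x=0 232.3923 [[-120.0, 227.0, -8.0], [-102.0, 228.0, -7.0], [-84.0, 230.0, -6.0], [-66.0, 229.0, -7.0], [-48.0, 231.0, -7.0], [-30.0, 232.0, -6.0], [-12.0, 231.0, -5.0], [6.0, 231.0, -6.0], [24.0, 234.0, -2.0], [42.0, 234.0, -2.0], [60.0, 341.0, -3.0], [78.0, 235.0, 0.0]]
{'t': 12.83, 'tool_pos': [608.25, -117.64, 202.24], 'contact_force': [0.55, -0.39, -1.86], 'ft_torque': [-0.18, -0.01, -0.02], 'grip_width': 0.32, 'grip_force': 88.75}
```

View pics/l5t.png

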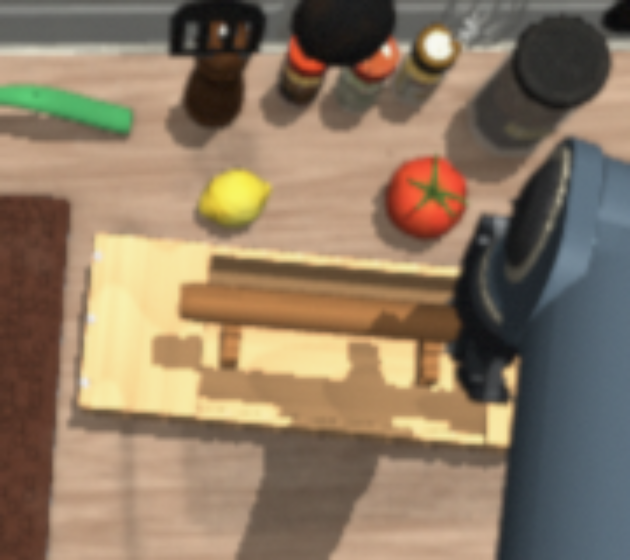

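The top view shows the pin level and in line with the box. Its left end is at crop (182,300), its middle is within a few mm of the opening's centre, its axis is at about 217 mm, and the lemon and tomato are undisturbed. Handing in.

```bash
python3 -c "
from cell import bot
print(bot.finish_job())"
```

```text
the job is handed in; nothing more can be done
None
```

The job is handed in, though `finish_job()` returned no verdict. The pin went back against the block, out on the slant, and is held still within about 2° of level, centred over the opening and about 11 cm above the lid boards; the lemon, tomato, mug and glass were not touched.

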